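Change the tile in the tile-printing jig

TASK

A freshly printed tile lies in the nest of the printing jig under the raised screen. Take it out and set it down gently on the ware board to dry, stood on end and leaning back steeply against the front of the firebrick, print outwards, beside the tile already drying there and clear of it. Then take the top blank off the stack, lay it gently in the nest so that it sits flat and fully down in the recess, and lower the screen all the way; leave everything else as it is.

Things in the scene. Friction and masses are not known exactly. Their poses are not given: they have to be found in the camera images.
- printed: the printed tile: plain bisque clay slab 130 (x) x 65 (y) x 10 mm (z), about 0.16 kg, with a dark sprig printed on its top (+z) face. Origin: centre of its underside. At the start it lies in the nest, print up, its long axis (x) along the jig's x.
- blank: the top tile of a stack of three loose, plain tiles lying flat: the same clay slab, 130 (x) x 65 (y) x 10 mm (z), no print. Origin: centre of its underside, at the start 20 mm above the table. The stack stands either nearer the robot or farther from it, changing places with the sponge dish.
- stack_mid: the second tile of the stack, same size, origin at the centre of its underside (10 mm above the table). Stays where it is.
- stack_low: the bottom tile of the stack, same size, origin at the centre of its underside, on the table. Stays where it is.
- jig: the printing jig, fixed: plywood baseboard 300 (its x) x 260 mm (its y, from -115 to +145), 15 mm thick, carrying a white nest 173 x 112 mm in plan, its rim 32 mm above the table, and a hinged screen. Origin: on the table right under the nest's centre; x points roughly away from the robot, y to the left, z up.
- nest (a point): centre of the nest's floor, 25 mm above the table; axes as the jig's. Recess 133 (x) x 68 mm (y), 7 mm deep: a seated tile stands 3 mm proud. In the middle of both long sides the rim is cut away for fingers over 66 mm (x -33 to +33), open to the sides and down to the baseboard (15 mm above the table).
- screen (a joint): angle of the screen: 0 = lowered all the way, level over the nest; grows as it is raised; 1.571 is upright, 1.8 the stop, leaning outwards (to +y). It starts between 1.60 and 1.75. Stiff friction hinge: it stays where it is left and needs 1 to 6 N at its free edge to move it.
- screen_hinge (a point): middle of the screen's hinge line, along the jig's x, 112 mm to +y of the nest's centre, 48 mm above the table, at mid-thickness of the frame; axes as the jig's. The screen: aluminium frame of 20 mm square tube, 250 mm along the hinge, from 12 to 212 mm from the hinge line, thin mesh on its underside; lowered, it spans 38 to 58 mm above the table.
- screen_edge (a point): middle of the free edge bar of the screen (the bar farthest from the hinge, 20 mm wide), 202 mm from the hinge line, on the face that looks up when the screen is lowered and outwards (+y of the jig) when it is raised. Moves and turns with the screen: its y points from the free edge to the hinge, its z out of that face.
- board: the plywood ware board, fixed: 220 (x) x 270 (y) x 12 mm. Origin: centre of its underside, on the table. x points away from the robot, turned somewhat to its right.
- brick: the pale firebrick, fixed on the board, standing on its long edge: 64 (x) x 230 (y) x 114 mm (z). Origin: centre of its underside, 12 mm above the table. Its front is the plane x = -32 mm, facing the robot; in front of it the board goes on for 128 mm.
- drying: the printed tile already drying, same slab as the others, leaning against the brick's front at 60 degrees to the board, on the right-hand part (centred at y = -75 to -55 mm of the brick); the left-hand part of the front is free. Origin: centre of its underside (the side that faces the brick). Stays where it is.
- sponge_dish: bystander: white dish 92 mm across with a sponge in it, 38 mm high; origin at the centre of its underside.
- squeegee: bystander: printing squeegee, wooden back with a rubber blade, 170 (y) x 60 x 24 mm; origin under its wooden back.
- ink_jar: bystander: jar of ink 68 mm across, 65 mm high; origin at the centre of its underside.
- loop_tool: bystander: loop tool with a wooden handle, 180 mm long, 14 mm high; origin under its middle.
- wood_rib: bystander: flat wooden rib 105 x 45 x 6 mm; origin at the centre of its underside.
There are look-alikes about, which are no part of the job. What is shaped like the printed but blue is not meant. What is shaped like the drying but yellow is not meant.

How it is judged:
On the way, in this order (a step that is already met when the one before it is completed fails the run):
1. the printed tile leans on end against the front of the firebrick, print outwards, let go (angle between printed's own z axis and vertical between 0.7 and 1.43 rad and angle between the y axis of printed and the y axis of brick, either way round below 0.26 rad and x of printed in the frame of brick between -0.1 and -0.032 m and y of printed in the frame of brick between -0.115 and 0.115 m and z of printed in the frame of brick above 0.035 m and contact force between printed and board above 0.1 N and contact force between printed and brick above 0.03 N and contact force between printed and drying below 0.02 N and contact force between printed and the fingers below 0.05 N and linear speed of printed below 0.02 m/s and angular speed of printed below 0.2 rad/s), for 0.3 s.
2. the blank lies flat and fully down in the nest, the screen still up (horizontal distance between blank and nest below 0.004 m and z of blank in the frame of nest between -0.0025 and 0.0025 m and angle between blank's own z axis and vertical below 0.03 rad and angle between the x axis of blank and the x axis of jig, either way round below 0.06 rad and contact force between blank and the fingers below 0.05 N and linear speed of blank below 0.02 m/s and value of joint screen above 0.8 rad), for 0.2 s.
At the end, for the whole second after the job is handed in: The printed tile rests on end on the board, print outwards, 8 to 50 degrees off upright, against the brick's front and square to it within 15 degrees, clear of the other tile; the blank lies level in the nest, within 4 mm of centre and 2.5 mm of the floor; the screen is within 0.05 rad of level (all of step 1 and horizontal distance between blank and nest below 0.004 m and z of blank in the frame of nest between -0.0025 and 0.0025 m and angle between blank's own z axis and vertical below 0.03 rad and angle between the x axis of blank and the x axis of jig, either way round below 0.06 rad and contact force between blank and the fingers below 0.05 N and linear speed of blank below 0.02 m/s and value of joint screen below 0.05 rad and velocity of joint screen below 0.05 rad/s); the robot touches nothing.
It fails at once if the tile already drying is shifted by more than 20 mm (distance of drying from where it was at the start of the episode above 0.02 m).
It fails at once if a lower tile of the stack is shifted by more than 20 mm (distance of any of stack_mid, stack_low from where it was at the start of the episode above 0.02 m).
It fails at once if a bystander is shifted by more than 30 mm (distance of any of sponge_dish, squeegee, ink_jar, loop_tool, wood_rib from where it was at the start of the episode above 0.03 m).
It fails at once if a tile is banged down (more than 45 N on the board, brick or jig) (contact force between printed and board above 45 N or contact force between printed and brick above 45 N or contact force between blank and jig above 45 N).
It also fails if it takes over 70 s, if anything falls off the work surface, if the arm or the gripper's body presses on something with over 40 N, if the wrist force passes 120 N, or if a joint passes its speed limit or range.

ROBOT

A 6-joint arm with a two-finger parallel gripper is mounted at the origin on the work surface. World frame = base frame: x ahead of the robot, y to its left, z up, the work surface at z = 0. Lengths are in m, angles in rad, forces in N, time in s.
With the tool pointing down it reaches from about 0.35 to 0.85 m from the base axis. Payload 8.1 kg.
Tool frame: the origin (TCP) lies between the finger pads; the fingertips stand 11 mm ahead of it and the grasp point (between the pads) lies 8 mm behind it (robot.tips_ahead is the distance from the TCP to the fingertips, in m); z points along the fingers, y is the line along which they close (so a half turn about z gives the same grasp; the last joint's range is limited). The gripper opens to 93 mm and grips with 3 to 60 N. Pads are 15 mm wide; open, the fingers measure 128 mm over their backs; the gripper's body (75 mm by 188 mm) begins 65 mm behind the grasp point.
Start: joints at [-1.227, 0.13, 1.488, -0, 1.523, -0.085], TCP at [0.249, -0.546, 0.193] pointing down, gripper open.
Joint ranges: [-2.96, 2.96], [-0.89, 2.26], [0.02, 2.5], [-1.34, 4.48], [0, 2.73], [-2.66, 2.66]. Speed limits (rad/s): [2.39, 2.39, 2.79, 3.14, 3.14, 3.14].

INTERFACE

Orientations are given as a rotation vector (axis times angle).
In Python, from plant import robot gives the robot as it stands. The module is installed in compiled form; this text tells all that it offers.
- The arm moves only by the tool move_arm, never from a script. Its argument "deltas" is one flat list of numbers, 7 for each row, row after row: the shift along the tool's x, y, z in m, then the turn, a rotation vector about the tool's x, y, z in rad, then the opening, from 0 (shut) to 1 (fully open). A call has 1 to 12 rows; each row is the pose to reach, as a shift and turn from the pose commanded when the call began, along the tool's axes at that moment; what a row does not reach only later rows make up. A row lasts 1/8 s, in which the tool goes at most 62.5 mm and 10.7 degrees, less where a joint would pass 70% of its speed; a pose out of reach is approached as far as the arm can. A call with a gripper value outside its range is refused whole. The fingers move at their own pace and stop on an object; "squeeze" is the grip in N (left out, the last holds). Time passes only in rows, so rows that repeat a pose let the fingers close. It gives the time, the measured TCP pose, the force, the opening and the grip force at its end, in the units of the state.
- robot.read_state(): the state, without advancing time (a new reading comes with each control period).
- robot.read_camera(name): name is "scene" or "top" or "wrist"; returns (picture, depth): 384x512x3 uint8, red, green, blue; 384x512 float32, m along the optical axis (not along the pixel's ray), 0 where there is no reading.
- robot.camera_model(name): a dict with "K" (3x3 intrinsics, pixels), "k1" (the pictures are not rectified: a ray, as slopes to the right and down, at radius r is drawn at 1 + k1 r^2 times it, then the intrinsics apply), "R" (3x3) and "t" (3): a world point X has camera coordinates R X + t; the wrist camera has in their place "tool_from_camera" (4x4, takes a point from camera to tool coordinates, whose origin is the TCP and whose axes are the flange's). Camera axes: x right, y down, z forward; pixel columns grow to the right and rows downward; lengths in m; the calibration is good to about 2 mm. A picture is of the moment at which its call begins: read the wrist's pose just before it. camera_model takes no time and is no camera call.
- robot.close_job(): hands the job in; it is judged then, once.
Trained networks look in the newest picture that a camera, given by its name, has taken for a name from the list of things; names that differ only in an ending like _2 or _b are one class to them, and where a whole thing is asked for, a point or a joint stands for the part that bears it (a point fixed in the world has none). Each returns a list of dicts, best first, with "confidence" (0 to 1); they miss things now and then, are a little off and sometimes report something else, mostly with a low value. They report only what shows in the picture. A call takes as long as a camera call. They do not tell look-alikes from the thing itself.
- robot.recognise(camera, label): "uv" ([column, row] in pixels, amid what is visible of it).
The state is a dict: "t": time; "q": joint angles; "dq": joint speeds; "joint_torque": joint torques, N m; "tool_pos": TCP position; "orientation": TCP orientation; "force": force on the tool from outside, world axes, zero at the start; "wrist_torque": the same for the moment, N m; "opening": finger opening in m; "gripper_force": force on a finger pad.
Only numpy, scipy, OpenCV 4.12 (cv2) and the standard library are available. Lean on these libraries where they do the work, as an engineer would, in place of code of your own. Each camera call takes 0.05 s, during which the arm holds its last target. There are 200 camera calls.

## Working session

There is one attempt and no reset: what is moved stays moved. The work goes in short steps, Python scripts to look and compute and a tool call to move; the robot and the scene stay as the last step left them, time stands still between calls to the robot, and variables do not carry over. Pictures are saved under pics/ and viewed, at most 10 in all, crops included, and the job is handed in when it is done.

Besides the shell and the picture viewer there is one more tool, called after "Call:" as name(argument=value, ...) on one line, values as JSON. move_arm: Moves the arm, as the interface text tells. Its arguments: {"type":"object","properties":{"deltas":{"type":"array","items":{"type":"number"}},"squeeze":{"type":"number"}},"required":["deltas"]}

```bash
mkdir -p pics; cat > h.py <<'E'
import numpy as np, cv2
from plant import robot
from scipy.spatial.transform import Rotation as Ro
def pose():
    s=robot.read_state(); T=np.eye(4); T[:3,:3]=Ro.from_rotvec(s["orientation"]).as_matrix(); T[:3,3]=s["tool_pos"]; return T
def look(n):
    T=pose(); im,d=robot.read_camera(n); m=robot.camera_model(n)
    h,w=d.shape; u,v=np.meshgrid(np.arange(w),np.arange(h))
    uv=np.stack([u,v],-1).reshape(-1,1,2).astype(float)
    dist=np.array([m["k1"],0,0,0,0.])
    xy=cv2.undistortPoints(uv,np.array(m["K"]),dist).reshape(h,w,2)
    P=np.dstack([xy*d[...,None],d]).astype(float)
    if n=="wrist":
        C=T@np.array(m["tool_from_camera"]); X=P@C[:3,:3].T+C[:3,3]
    else: X=(P-np.array(m["t"]))@np.array(m["R"])
    X[d==0]=np.nan
    return im,X
def save(n,im): cv2.imwrite("pics/"+n+".png",im[...,::-1])
def rel(p,R):  # world target pose -> tool deltas
    T=pose(); print("delta",np.round(T[:3,:3].T@(np.array(p)-T[:3,3]),4),np.round(Ro.from_matrix(T[:3,:3].T@R).as_rotvec(),4))
def down(yaw): # tool z down; tool y axis (closing) at angle yaw in world
    y=np.array([np.cos(yaw),np.sin(yaw),0]);z=np.array([0,0,-1.]);return np.stack([np.cross(y,z),y,z],1)
E
python3 - <<'E'
from h import *
for n in("scene","top"):
    im,X=look(n); np.savez(n+".npz",im=im,X=X); save(n,im)
    for l in "printed blank jig screen_edge screen board brick drying sponge_dish squeegee ink_jar loop_tool wood_rib".split():
        r=robot.recognise(n,l)
        print(n,l,[(np.round(q["uv"]).astype(int).tolist(),round(q["confidence"],2),np.round(X[int(q["uv"][1]),int(q["uv"][0])],3).tolist()) for q in r[:4]])
print(pose().round(3))
E
```

```text
scene printed [([254, 142], 0.79, [0.212, 0.257, 0.013]), ([313, 170], 0.61, [0.5, 0.184, 0.034])]
scene blank [([298, 237], 0.83, [0.641, -0.096, 0.031])]
scene jig [([332, 147], 0.95, [0.502, 0.279, 0.074])]
scene screen_edge [([341, 118], 0.77, [0.516, 0.284, 0.169]), ([333, 145], 0.74, [0.5, 0.282, 0.079])]
scene screen [([341, 116], 0.97, [0.515, 0.284, 0.178]), ([296, 239], 0.48, [0.641, -0.104, 0.03])]
scene board [([165, 311], 0.73, [0.576, -0.433, 0.023])]
scene brick []
scene drying [([137, 250], 0.74, [0.507, -0.427, 0.127]), ([93, 236], 0.73, [0.259, -0.391, 0.012]), ([370, 230], 0.66, [0.755, 0.042, 0.027])]
scene sponge_dish [([243, 213], 0.96, [0.485, -0.105, 0.03]), ([295, 239], 0.59, [0.641, -0.104, 0.03]), ([332, 146], 0.38, [0.501, 0.281, 0.076]), ([340, 116], 0.17, [0.51, 0.286, 0.173])]
scene squeegee [([371, 228], 0.97, [0.751, 0.051, 0.026])]
scene ink_jar [([345, 262], 0.71, [0.776, -0.118, 0.047])]
scene loop_tool [([188, 215], 0.55, [0.363, -0.179, 0.008])]
scene wood_rib [([300, 288], 0.66, [0.725, -0.206, 0.008]), ([330, 145], 0.66, [0.495, 0.278, 0.079])]
[... 497 characters left out ...]
-0.347, 0.125]), ([324, 198], 0.32, [0.49, -0.321, 0.015])]
top drying [([354, 196], 0.93, [0.484, -0.404, 0.089]), ([346, 270], 0.64, [0.251, -0.391, 0.014])]
top sponge_dish [([246, 204], 0.83, [0.463, -0.065, 0.042])]
top squeegee [([203, 118], 0.9, [0.759, 0.082, 0.02]), ([154, 188], 0.74, [0.517, 0.24, 0.016]), ([322, 195], 0.58, [0.497, -0.312, 0.011]), ([123, 185], 0.55, [0.5, 0.289, 0.197])]
top ink_jar [([255, 112], 0.83, [0.764, -0.093, 0.068])]
top loop_tool [([279, 236], 0.55, [0.365, -0.17, 0.011])]
top wood_rib [([283, 125], 0.67, [0.739, -0.188, 0.005])]
[[ 0.909  0.416 -0.     0.249]
 [ 0.416 -0.909 -0.    -0.546]
 [-0.     0.    -1.     0.193]
 [ 0.     0.     0.     1.   ]]
```

View pics/scene.png

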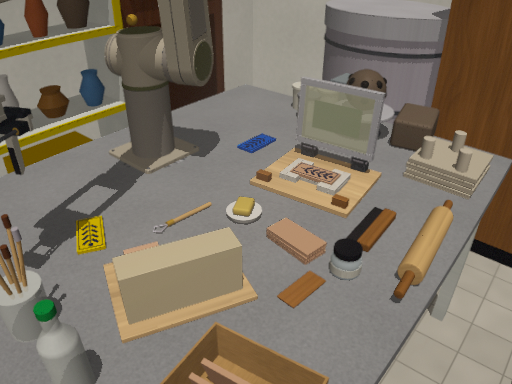

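View pics/top.png

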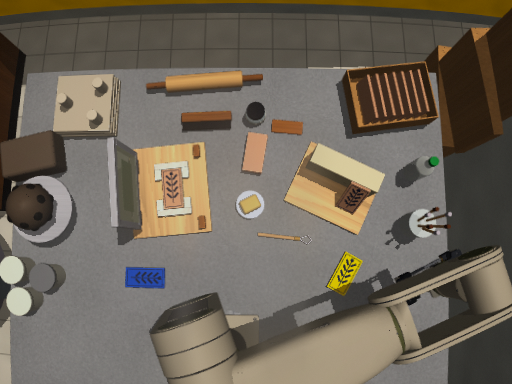

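Top view: the printed tile is in the nest at (172,188), with a blue look-alike at (146,277). The drying tile is at (354,196), with a yellow look-alike at (346,270). The blank stack is at (254,152), the far place, and the sponge dish is nearer at (250,205). I choose the brown tile in the nest and fit the poses now.

```bash
cat >> h.py <<'E'
def rect(P):
    (c,s,a)=cv2.minAreaRect((P[:,:2]*1000).astype(np.float32)); return np.round(c,1),np.round(s,1),round(a,2),len(P),round(float(np.nanmedian(P[:,2])),4)
def grab(X,c,r,z0,z1,mask=None):
    m=(np.hypot(X[...,0]-c[0],X[...,1]-c[1])<r)&(X[...,2]>z0)&(X[...,2]<z1)
    if mask is not None: m&=mask
    m=cv2.erode(cv2.morphologyEx(m.astype(np.uint8),cv2.MORPH_OPEN,np.ones((3,3))),np.ones((1,1)))>0
    return X[m]
E
python3 - <<'E'
from h import *
f=np.load("top.npz");X=f["X"];im=f["im"]
print("nest+tile",rect(grab(X,(.511,.182),.12,.027,.06)))
sat=cv2.cvtColor(im,cv2.COLOR_RGB2HSV)[...,1]
print("tile",rect(grab(X,(.511,.182),.09,.026,.06,sat>60)))
print("jigboard",rect(grab(X,(.511,.182),.2,.009,.023)))
print("blank",rect(grab(X,(.64,-.095),.1,.02,.045)))
print("bricktop",rect(grab(X,(.557,-.347),.17,.115,.15,sat<110)))
print("board",rect(grab(X,(.51,-.34),.2,.007,.2)))
m=(X[...,2]>.1)&(np.hypot(X[...,0]-.51,X[...,1]-.285)<.2);print("screen",np.nanmin(X[m],0),np.nanmax(X[m],0))
for n in ["wrist"]: print(robot.camera_model(n))
c=np.hstack([im[130:260,110:220],im[130:260,280:390]]);save("crop",cv2.resize(c,None,fx=3.5,fy=3.5,interpolation=2))
E
```

```text
nest+tile (array([514.9, 176.9]), array([174.8, 110.3]), 5.64, 1423, 0.0344)
tile (array([514.3, 176.2]), array([130.2,  68.5]), 5.72, 726, 0.0357)
jigboard (array([513.3, 191.7]), array([303.7, 260.1]), 5.84, 4406, 0.0158)
blank (array([637.5, -91.8]), array([ 65. , 131.4]), 81.72, 774, 0.0303)
bricktop (array([ 567.8, -376.7]), array([230. ,  64.9]), 64.4, 1500, 0.1261)
board (array([ 476.7, -334.4]), array([271.7, 324. ]), 64.85, 5204, 0.0171)
screen [0.37542288 0.26696514 0.1000625 ] [0.62816118 0.32339144 0.26882646]
{'K': array([[271.93036252,   0.        , 252.41670969],
       [  0.        , 271.93036252, 189.75001525],
       [  0.        ,   0.        ,   1.        ]]), 'k1': 0.00758740676578817, 'tool_from_camera': array([[ 6.68883482e-04, -9.71183512e-01, -2.38331992e-01,
         6.57967284e-02],
       [ 9.99999681e-01,  7.53473847e-04, -2.63825718e-04,
        -4.33032716e-04],
       [ 4.35800110e-04, -2.38331739e-01,  9.71183707e-01,
        -1.91679486e-01],
       [ 0.00000000e+00,  0.00000000e+00,  0.00000000e+00,
         1.00000000e+00]])}
```

View pics/crop.png

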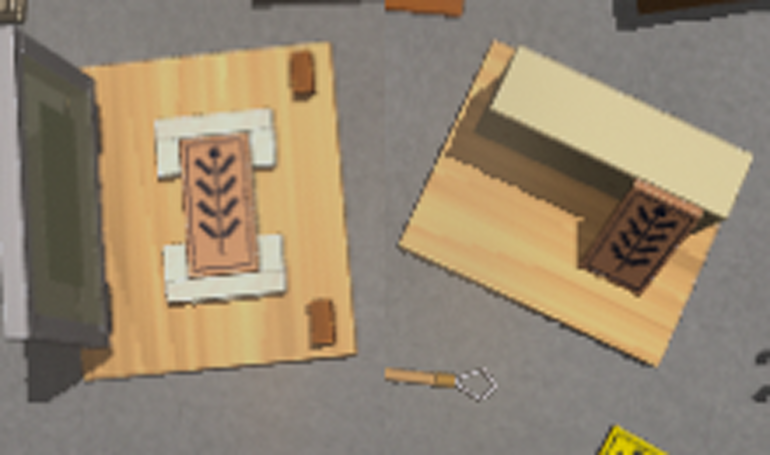

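The crop confirms the brown sprig tile in the white nest, with the screen raised on the left, and the drying tile at the brick's right. I'll move over the nest for a closer look.

```bash
cat >> h.py <<'E'
def tool(xyaw,a=0): # deg; x axis yaw; a = tilt so that z leans back toward -x
    R=down(np.radians(xyaw-90)); return R@Ro.from_rotvec([0,-np.radians(a),0]).as_matrix()
E
python3 - <<'E'
from h import *
print(tool(24.6).round(3)); rel([.50,.172,.22],tool(5.7))
E
```

```text
[[ 0.909  0.416  0.   ]
 [ 0.416 -0.909  0.   ]
 [ 0.     0.    -1.   ]]
delta [ 0.5263 -0.5485 -0.0267] [0.     0.     0.3293]
```

Call:
move_arm(deltas=[0.04, -0.042, -0.0267, 0, 0, 0.03, 1, 0.08, -0.083, -0.0267, 0, 0, 0.06, 1, 0.12, -0.125, -0.0267, 0, 0, 0.09, 1, 0.16, -0.167, -0.0267, 0, 0, 0.12, 1, 0.2, -0.208, -0.0267, 0, 0, 0.15, 1, 0.24, -0.25, -0.0267, 0, 0, 0.18, 1, 0.28, -0.292, -0.0267, 0, 0, 0.21, 1, 0.32, -0.333, -0.0267, 0, 0, 0.24, 1, 0.36, -0.375, -0.0267, 0, 0, 0.27, 1, 0.4, -0.417, -0.0267, 0, 0, 0.3, 1, 0.44, -0.459, -0.0267, 0, 0, 0.3293, 1, 0.48, -0.5, -0.0267, 0, 0, 0.3293, 1])

```text
t: 2.9
tool_pos: [0.4786, 0.1107, 0.2204]
orientation: [3.138, 0.156, 0.002]
force: [0.4, -0.7, 0.6]
opening: 0.0931
gripper_force: 0.0
```

```bash
python3 - <<'E'
from h import *
s=robot.read_state();print(s["t"],s["q"],pose().round(3));rel([.50,.172,.22],tool(5.7))
E
```

```text
2.9 [ 1.22995029e-01 -1.78816077e-01  1.74339774e+00 -1.98319137e-04
  1.57597852e+00  1.59440195e+00] [[ 0.995  0.099  0.001  0.479]
 [ 0.099 -0.995 -0.     0.111]
 [ 0.001  0.    -1.     0.22 ]
 [ 0.     0.     0.     1.   ]]
delta [ 0.0274 -0.0589  0.0004] [ 0.0002 -0.001  -0.0001]
```

Call:
move_arm(deltas=[0.0274, -0.0589, 0, 0, 0, 0, 1, 0.0274, -0.0589, 0, 0, 0, 0, 1, 0.0274, -0.0589, 0, 0, 0, 0, 1])

```text
t: 3.28
tool_pos: [0.4993, 0.1699, 0.2198]
orientation: [3.137, 0.158, -0.001]
force: [0.8, -0.2, 0.0]
opening: 0.093
gripper_force: 0.0
```

```bash
python3 - <<'E'
from h import *
im,X=look("wrist"); save("w1",im); np.savez("w1.npz",im=im,X=X)
sat=cv2.cvtColor(im,cv2.COLOR_RGB2HSV)[...,1]
c=(.515,.177)
print("nest+tile",rect(grab(X,c,.12,.027,.05)))
print("tile",rect(grab(X,c,.09,.0335,.05)),rect(grab(X,c,.09,.026,.05,sat>60)))
print("white",rect(grab(X,c,.12,.027,.05,sat<50)))
print(robot.read_state()["q"],pose()[:3,3])
E
```

```text
nest+tile (array([515.5, 175.5]), array([172.2, 111.9]), 5.85, 8208, 0.0341)
tile (array([515. , 175.6]), array([129.6,  64.9]), 5.89, 4259, 0.0354) (array([514.9, 176.3]), array([129.8,  66.4]), 5.9, 3910, 0.0353)
white (array([515.5, 175.5]), array([172.2, 111.5]), 5.85, 3756, 0.0322)
[ 2.29828106e-01 -7.66831264e-02  1.65061043e+00 -4.38730662e-04
  1.56798271e+00  1.70130038e+00] [0.49937763 0.16923657 0.220026  ]
```

View pics/w1.png

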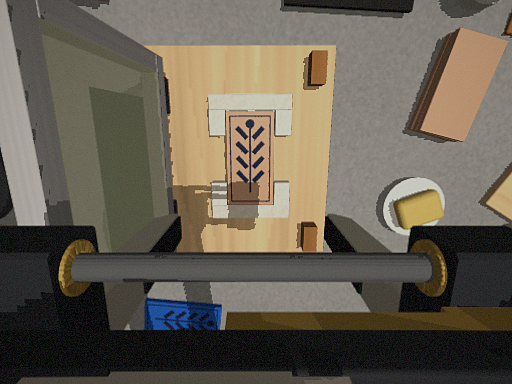

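The wrist view shows the tile in the nest at about (250,155) and the raised screen on the left. Next I'll grasp it with the tool tilted 30°, so the later leaning placement stays within the joint ranges.

```bash
python3 - <<'E'
from h import *
c=np.array([.515,.1757]);u=np.array([np.cos(np.radians(5.87)),np.sin(np.radians(5.87))])
p=c+.0018*u
rel([*p,.11],tool(5.87,30)); rel([*p,.033],tool(5.87,30))
E
```

```text
delta [ 0.018  -0.0049  0.11  ] [-4.000e-04 -5.233e-01 -3.200e-03]
delta [ 0.018 -0.005  0.187] [-4.000e-04 -5.233e-01 -3.200e-03]
```

Call:
move_arm(deltas=[0.018, -0.005, 0.03, 0, -0.17, -0.003, 1, 0.018, -0.005, 0.06, 0, -0.34, -0.003, 1, 0.018, -0.005, 0.09, 0, -0.5233, -0.003, 1, 0.018, -0.005, 0.11, 0, -0.5233, -0.003, 1, 0.018, -0.005, 0.11, 0, -0.5233, -0.003, 1, 0.018, -0.005, 0.13, 0, -0.5233, -0.003, 1, 0.018, -0.005, 0.15, 0, -0.5233, -0.003, 1, 0.018, -0.005, 0.17, 0, -0.5233, -0.003, 1, 0.018, -0.005, 0.187, 0, -0.5233, -0.003, 1, 0.018, -0.005, 0.187, 0, -0.5233, -0.003, 1])

```text
t: 4.58
tool_pos: [0.5154, 0.1765, 0.0312]
orientation: [3.004, 0.154, -0.81]
force: [0.1, -0.6, -0.1]
opening: 0.093
gripper_force: 0.0
```

```bash
python3 - <<'E'
from h import *
s=robot.read_state();print(s["t"],s["q"],s["force"],s["tool_pos"])
c=np.array([.515,.1757]);u=np.array([np.cos(np.radians(5.87)),np.sin(np.radians(5.87))])
p=c+.0018*u
rel([*p,.033],tool(5.87,30))
E
```

```text
4.575 [0.19936896 0.68152074 1.19514861 0.05019489 1.78932494 1.66524828] [ 0.10997452 -0.62327591 -0.12397148] [0.51543142 0.17650514 0.03120123]
delta [ 0.0002  0.0008 -0.0022] [-0.0003  0.0031  0.0003]
```

Call:
move_arm(deltas=[0, 0, -0.001, 0, 0, 0, 0.5, 0, 0, -0.001, 0, 0, 0, 0.5, 0, 0, -0.001, 0, 0, 0, 0.5, 0, 0, -0.001, 0, 0, 0, 0.5], squeeze=25)

```text
t: 5.08
tool_pos: [0.5177, 0.1768, 0.0342]
orientation: [3.006, 0.154, -0.804]
force: [-0.6, 0.1, 0.0]
opening: 0.0577
gripper_force: 0.0
```

```bash
python3 - <<'E'
from h import *
s=robot.read_state();print(s["t"],s["opening"],s["gripper_force"],s["tool_pos"])
im,X=look("wrist"); save("w2",im)
for n in("top",):
    i2,X2=look(n); sat=cv2.cvtColor(i2,cv2.COLOR_RGB2HSV)[...,1];save("t2",np.hstack([i2[100:280,90:290]]*1))
s=robot.read_state();print(s["opening"],s["gripper_force"])
a=cv2.resize(i2[130:250,100:220],(384,384)); save("wt2",np.hstack([cv2.resize(im,(416,312)),cv2.resize(a,(312,312))]))
E
```

```text
5.075 0.057691627792669065 0.0 [0.51771464 0.1768276  0.03423596]
0.04999843085066303 0.0
```

View pics/wt2.png

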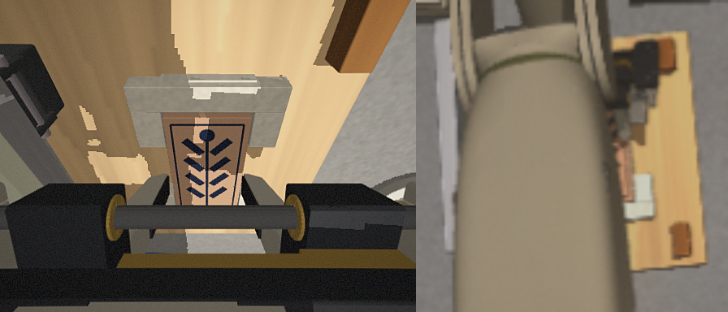

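```bash
python3 - <<'E'
from h import *
print(robot.tips_ahead); T=pose(); print(T.round(3))
im,X=look("wrist")
Y=(X-T[:3,3])@T[:3,:3]  # tool frame
m=(abs(Y[...,0])<.02)&(abs(Y[...,1])<.075)&(abs(Y[...,2])<.06)
q=Y[m]; 
for y0 in np.arange(-.075,.075,.01):
    k=q[(q[:,1]>=y0)&(q[:,1]<y0+.01)]
    if len(k): print(round(y0,3),len(k),k.min(0).round(3),k.max(0).round(3))
u=np.array([np.cos(np.radians(5.87)),np.sin(np.radians(5.87))]);c=np.array([.515,.1757])
s=(X[...,:2]-c)@u; w=(X[...,:2]-c)@np.array([-u[1],u[0]])
for a in np.arange(0.0,.09,.01):
    k=X[(s>a)&(s<a+.01)&(abs(w)<.02)]; print("s",round(a,2),len(k),np.nanmedian(k[:,2]) if len(k) else None)
s=robot.read_state();print(s["opening"],s["gripper_force"],s["tool_pos"])
E
```

```text
0.011
[[ 0.862  0.102 -0.497  0.518]
 [ 0.089 -0.995 -0.05   0.177]
 [-0.5   -0.001 -0.866  0.034]
 [ 0.     0.     0.     1.   ]]
-0.075 473 [-0.02  -0.075  0.01 ] [ 0.02  -0.065  0.034]
-0.065 469 [-0.02  -0.065  0.009] [ 0.02  -0.055  0.034]
-0.055 391 [-0.014 -0.055  0.009] [ 0.02  -0.045  0.03 ]
-0.045 471 [-0.01  -0.045 -0.06 ] [ 0.02  -0.035  0.027]
-0.035 916 [-0.02  -0.035 -0.06 ] [ 0.02  -0.025  0.01 ]
-0.025 567 [-0.02  -0.025 -0.014] [ 0.02  -0.015  0.011]
-0.015 570 [-0.02  -0.015 -0.014] [ 0.02  -0.005  0.01 ]
-0.005 573 [-0.02  -0.005 -0.014] [0.02  0.005 0.011]
0.005 565 [-0.02   0.005 -0.014] [0.02  0.015 0.01 ]
0.015 788 [-0.02   0.015 -0.06 ] [0.02  0.025 0.01 ]
0.025 739 [-0.02   0.025 -0.06 ] [0.02  0.035 0.011]
0.035 368 [-0.01   0.035 -0.06 ] [0.02  0.045 0.028]
0.045 396 [-0.014  0.045  0.009] [0.02  0.055 0.029]
0.055 470 [-0.02   0.055  0.009] [0.02  0.065 0.034]
0.065 473 [-0.02   0.065  0.009] [0.02  0.075 0.033]
s 0.0 502 0.035414404298220695
s 0.01 535 0.035562394250154505
s 0.02 622 0.03542857693472
s 0.03 687 0.03551255669258804
s 0.04 775 0.03543267317910692
s 0.05 881 0.03540790858271092
s 0.06 1182 0.0336671321977261
s 0.07 1104 0.03228322241172857
s 0.08 4244 0.03290817963722599
0.04783642303745019 0.0 [0.51749547 0.17678597 0.03396546]
```

```bash
python3 - <<'E'
from h import *
T=pose()
im,X=look("wrist")
Y=(X-T[:3,3])@T[:3,:3]
m=(abs(Y[...,0])<.03)&(abs(Y[...,1])<.06)&(Y[...,2]>-.08)&(X[...,2]>.038)
q=Y[m]
for z0 in np.arange(-.08,.02,.008):
    for sg in(-1,1):
        k=q[(q[:,2]>=z0)&(q[:,2]<z0+.008)&(q[:,1]*sg>0.005)]
        if len(k): print(round(z0,3),sg,len(k),k.min(0).round(3),k.max(0).round(3))
save("w3",cv2.resize(im[150:330,120:400],None,fx=2.5,fy=2.5,interpolation=2)); print(robot.read_state()["opening"])
E
```

```text
-0.08 -1 219 [-0.007 -0.039 -0.08 ] [ 0.01  -0.024 -0.072]
-0.08 1 225 [-0.007  0.023 -0.08 ] [ 0.01   0.038 -0.072]
-0.072 -1 251 [ 0.003 -0.04  -0.072] [ 0.01  -0.024 -0.064]
-0.072 1 244 [ 0.002  0.023 -0.072] [ 0.01   0.04  -0.064]
-0.064 -1 225 [-0.001 -0.04  -0.064] [ 0.01  -0.024 -0.056]
-0.064 1 223 [-0.002  0.023 -0.064] [ 0.01   0.039 -0.056]
-0.056 -1 209 [-0.005 -0.04  -0.056] [ 0.01  -0.024 -0.048]
-0.056 1 214 [-0.006  0.023 -0.056] [ 0.01   0.039 -0.048]
-0.048 -1 183 [-0.008 -0.039 -0.048] [ 0.01  -0.024 -0.04 ]
-0.048 1 178 [-0.008  0.023 -0.048] [ 0.01   0.038 -0.04 ]
-0.04 -1 148 [-0.007 -0.038 -0.04 ] [ 0.01  -0.024 -0.032]
-0.04 1 154 [-0.007  0.023 -0.04 ] [ 0.01   0.037 -0.032]
-0.032 -1 79 [-0.007 -0.035 -0.032] [ 0.01  -0.024 -0.024]
-0.032 1 75 [-0.007  0.023 -0.032] [ 0.01   0.034 -0.024]
0.04737606441858002
```

View pics/w3.png

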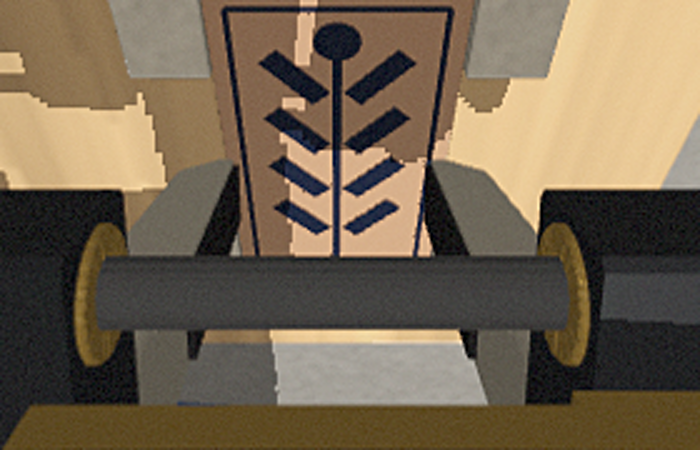

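```bash
python3 - <<'E'
from h import *
T=pose()
im,X=look("scene")
Y=(X-T[:3,3])@T[:3,:3]
m=(abs(Y[...,0])<.02)&(abs(Y[...,1])<.06)&(Y[...,2]>-.12)&(X[...,2]>.039)
q=Y[m]
for z0 in np.arange(-.12,.02,.01):
        k=q[(q[:,2]>=z0)&(q[:,2]<z0+.01)]
        if len(k): print(round(z0,3),len(k),k.min(0).round(3),k.max(0).round(3))
save("s3",cv2.resize(im[90:220,240:400],None,fx=4,fy=4,interpolation=2))
E
```

```text
-0.12 5 [-0.014 -0.025 -0.118] [ 0.018 -0.024 -0.111]
-0.11 16 [-0.012 -0.03  -0.11 ] [ 0.005 -0.023 -0.103]
-0.1 1 [ 0.004 -0.036 -0.098] [ 0.004 -0.036 -0.098]
-0.09 1 [-0.007  0.042 -0.08 ] [-0.007  0.042 -0.08 ]
-0.08 18 [-0.012  0.036 -0.079] [ 0.005  0.042 -0.07 ]
-0.07 19 [-0.012  0.026 -0.07 ] [ 0.006  0.042 -0.06 ]
-0.06 22 [-0.012  0.034 -0.06 ] [ 0.006  0.041 -0.05 ]
-0.05 19 [-0.012  0.034 -0.05 ] [ 0.005  0.042 -0.041]
-0.04 16 [-0.011 -0.022 -0.039] [ 0.006  0.039 -0.031]
-0.03 3 [-0.    -0.026 -0.029] [ 0.006  0.031 -0.028]
-0.02 2 [ 0.006 -0.018 -0.016] [ 0.017  0.014 -0.011]
-0.0 3 [-0.018 -0.011  0.001] [-0.013  0.02   0.004]
```

View pics/s3.png

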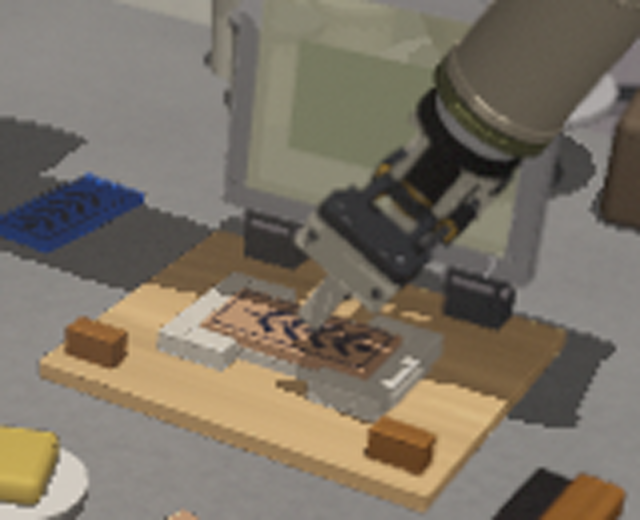

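The fingers closed about 35 mm above the tile. The scene and wrist clouds agree that the tips end at tool z ≈ -28 mm instead of +11 mm, so the reported TCP sits 39 mm too far ahead. I'll correct for this.

```bash
cat >> h.py <<'E'
OFF=.039
def go(p,R): # p = true TCP (tips 11 mm ahead); reported TCP lies 39 mm further ahead
    rel(np.array(p)+OFF*R[:,2],R)
E
python3 - <<'E'
from h import *
C=np.array([.515,.1757,.030]);R=tool(5.87,30)
print(robot.read_state()["force"])
go(C-.002*R[:,2]+[0,0,.025],R);go(C-.002*R[:,2]+[0,0,.0005],R)
E
```

```text
[0.01947691 0.1584649  0.16398996]
delta [-0.0128  0.0008  0.02  ] [-0.0007 -0.0003  0.0003]
delta [-0.0005  0.0008  0.0412] [-0.0007 -0.0003  0.0003]
```

Call:
move_arm(deltas=[-0.005, 0.001, 0, 0, 0, 0, 1, -0.0128, 0.001, 0.01, 0, 0, 0, 1, -0.0128, 0.001, 0.02, 0, 0, 0, 1, -0.0128, 0.001, 0.02, 0, 0, 0, 1, -0.0128, 0.001, 0.02, 0, 0, 0, 1, -0.007, 0.001, 0.03, 0, 0, 0, 1, -0.003, 0.001, 0.037, 0, 0, 0, 1, -0.0005, 0.001, 0.041, 0, 0, 0, 1, -0.0005, 0.001, 0.041, 0, 0, 0, 1, -0.0005, 0.001, 0.041, 0, 0, 0, 1])

```text
t: 6.58
tool_pos: [0.4969, 0.1737, -0.0013]
orientation: [3.006, 0.154, -0.805]
force: [0.5, -0.2, -0.2]
opening: 0.0931
gripper_force: 0.0
```

Call:
move_arm(deltas=[0, 0, 0, 0, 0, 0, 0.5, 0, 0, 0, 0, 0, 0, 0.5, 0, 0, 0, 0, 0, 0, 0.5, 0, 0, 0, 0, 0, 0, 0.5, 0, 0, 0, 0, 0, 0, 0.5], squeeze=25)

```text
t: 7.2
tool_pos: [0.4969, 0.1731, -0.0013]
orientation: [3.005, 0.154, -0.805]
force: [0.5, -4.2, 0.7]
opening: 0.0652
gripper_force: 25.0
```

Call:
move_arm(deltas=[-0.005, 0, -0.0087, 0, 0, 0, 0.5, -0.015, 0, -0.026, 0, 0, 0, 0.5, -0.035, 0, -0.0606, 0, 0, 0, 0.5, -0.06, 0, -0.104, 0, 0, 0, 0.5, -0.09, 0, -0.156, 0, 0, 0, 0.5, -0.09, 0, -0.156, 0, 0, 0, 0.5])

```text
t: 7.95
tool_pos: [0.5004, 0.1748, 0.1868]
orientation: [3.014, 0.156, -0.786]
force: [0.8, 1.2, -1.5]
opening: 0.0649
gripper_force: 25.0
```

```bash
cat >> h.py <<'E'
# printed tile centre in tool frame while held
_R=tool(5.87,30); HC=_R.T@(np.array([.515,.1757,.030])-np.array([.4969,.1734,-.0013]))
BY=-25.5; bx=np.array([np.cos(np.radians(BY)),np.sin(np.radians(BY)),0]); by=np.array([-bx[1],bx[0],0]); BC=np.array([.5678,-.3767,.012])
def place(y,L,gap,h): # held tile: mid-plane centre pose at lean L, gap off brick, h above board
    l=np.radians(L); n=-np.cos(l)*bx+np.sin(l)*np.array([0,0,1])
    c=BC-bx*(.032+.065*np.sin(l)+gap)+by*y+np.array([0,0,.065*np.cos(l)+h])+.005*n
    R=tool(BY,L-60); return c-R@HC,R
E
python3 - <<'E'
from h import *
print(HC.round(4)); s=robot.read_state();print(s["tool_pos"],s["opening"],s["gripper_force"],s["q"])
p,R=place(.055,32,.06,.09);print(p.round(3));rel(p,R)
E
```

```text
[ 0.0001 -0.0004 -0.0362]
[0.50041562 0.17481862 0.18677552] 0.0649488011589545 24.99930202960968 [0.20081985 0.49106102 1.15916811 0.0553844  1.99857164 1.67793289]
[ 0.489 -0.278  0.128]
delta [-0.0227  0.4498  0.0788] [0.0031 0.9736 0.5709]
```

Call:
move_arm(deltas=[-0.002, 0.04, 0.0, 0, 0.0885, 0.0519, 0.5, -0.004, 0.082, 0.0, 0, 0.177, 0.1038, 0.5, -0.006, 0.123, 0.0, 0, 0.2655, 0.1557, 0.5, -0.008, 0.164, 0.01, 0, 0.354, 0.2076, 0.5, -0.01, 0.205, 0.02, 0, 0.4425, 0.2595, 0.5, -0.012, 0.245, 0.03, 0, 0.531, 0.3114, 0.5, -0.014, 0.286, 0.04, 0, 0.6195, 0.3633, 0.5, -0.017, 0.327, 0.05, 0, 0.708, 0.4152, 0.5, -0.019, 0.368, 0.06, 0, 0.7965, 0.4671, 0.5, -0.021, 0.409, 0.07, 0, 0.885, 0.519, 0.5, -0.0227, 0.4498, 0.0788, 0.003, 0.9736, 0.5709, 0.5, -0.0227, 0.4498, 0.0788, 0.003, 0.9736, 0.5709, 0.5])

```text
t: 9.45
tool_pos: [0.4815, -0.2811, 0.1197]
orientation: [2.874, -0.655, 0.696]
force: [-0.1, -0.1, -2.3]
opening: 0.0647
gripper_force: 25.0
```

```bash
python3 - <<'E'
from h import *
s=robot.read_state();print(s["tool_pos"],s["opening"],s["gripper_force"],s["force"],s["q"])
p,R=place(.055,32,.06,.09);rel(p,R)
p,R=place(.055,32,.012,.012);rel(p,R)
im,X=look("top"); np.savez("t4.npz",im=im,X=X); im3,X3=look("scene")
imw,Xw=look("wrist")
save("c4",np.hstack([cv2.resize(im[120:250,270:400],(380,380)),cv2.resize(imw,(400,300))[:380] if 0 else cv2.copyMakeBorder(cv2.resize(imw,(400,300)),0,80,0,0,0)]))
# brick front from wrist: points in brick frame
B=(Xw-BC); x=B@bx;y=B@by;z=B[...,2]
m=(z>.02)&(z<.105)&(abs(y)<.11)&(abs(x+.032)<.012)
if m.sum()>50:
    k=np.polyfit(y[m],x[m],1);print("front fit x(y)",k,m.sum(), np.median(x[m]))
m=(abs(z-.114)<.006)&(abs(y)<.13)&(abs(x)<.045)
print("top rect",rect(Xw[m]) if m.sum()>50 else None)
E
```

```text
[ 0.48146071 -0.28105567  0.11969635] 0.06473859888732622 24.999319911003113 [-0.09796544 -0.12639716 -2.33613182] [-0.69733432 -0.4466105   2.22333369  0.13485903  0.9035667   1.26286324]
delta [ 0.0084 -0.0054 -0.0047] [ 0.0092  0.012  -0.0007]
delta [ 0.0152 -0.0062  0.0866] [ 0.0092  0.012  -0.0007]
front fit x(y) [-0.00572201 -0.03014906] 3494 -0.030212813203056566
top rect (array([ 562.8, -374.7]), array([230.2,  79.5]), 64.79, 20609, 0.1262)
```

View pics/c4.png

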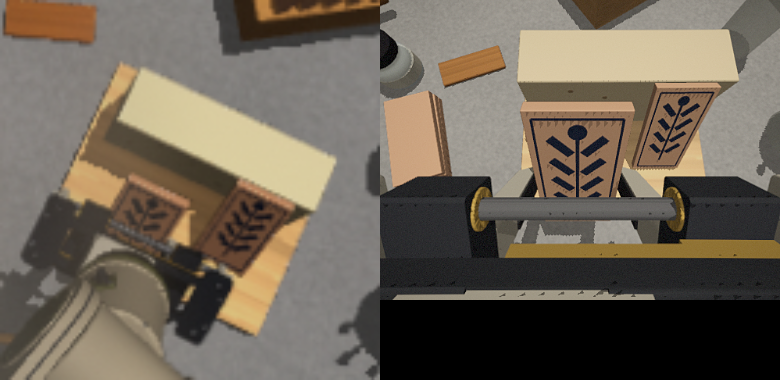

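```bash
python3 - <<'E'
from h import *
p,R=place(.055,32,.06,.09);rel(p,R)
E
```

```text
delta [ 0.0059 -0.0027 -0.0035] [0.0075 0.0107 0.004 ]
```

Call:
move_arm(deltas=[0.0015, 0, 0.02, 0, 0, 0, 0.5, 0.003, 0, 0.04, 0, 0, 0, 0.5, 0.004, 0, 0.055, 0, 0, 0, 0.5, 0.005, 0, 0.07, 0, 0, 0, 0.5, 0.006, 0, 0.08, 0, 0, 0, 0.5, 0.0068, 0, 0.09, 0, 0, 0, 0.5, 0.0068, 0, 0.09, 0, 0, 0, 0.5, 0.0068, 0, 0.09, 0, 0, 0, 0.5])

```text
t: 10.6
tool_pos: [0.5267, -0.301, 0.0451]
orientation: [2.875, -0.648, 0.699]
force: [-0.9, -0.1, -2.3]
opening: 0.0649
gripper_force: 25.0
```

```bash
python3 - <<'E'
from h import *
s=robot.read_state();print(s["tool_pos"],s["opening"],s["gripper_force"],s["force"],s["q"])
p,R=place(.055,32,.012,.012);rel(p,R)
p,R=place(.055,32,.012,.000);rel(p,R)
p,R=place(.055,32,-.002,.000);rel(p,R)
E
```

```text
[ 0.52670583 -0.30098411  0.04508334] 0.06488327656491337 24.99951660633087 [-0.88747676 -0.08826637 -2.25349311] [-0.6658644  -0.17264769  2.15777638  0.14647252  0.69134552  1.25723556]
delta [ 0.0056 -0.0039 -0.0024] [0.008  0.0099 0.0039]
delta [ 0.0001 -0.004   0.0083] [0.008  0.0099 0.0039]
delta [ 0.0125 -0.004   0.0147] [0.008  0.0099 0.0039]
```

Call:
move_arm(deltas=[0.004, -0.002, 0.0, 0.008, 0.01, 0.004, 0.5, 0.003, -0.004, 0.003, 0.008, 0.01, 0.004, 0.5, 0.002, -0.004, 0.0045, 0.008, 0.01, 0.004, 0.5, 0.001, -0.004, 0.006, 0.008, 0.01, 0.004, 0.5, 0.0005, -0.004, 0.0075, 0.008, 0.01, 0.004, 0.5, 0.0005, -0.004, 0.0075, 0.008, 0.01, 0.004, 0.5])

```text
t: 11.35
tool_pos: [0.5317, -0.2991, 0.0381]
orientation: [2.876, -0.651, 0.717]
force: [-0.3, 0.2, -1.1]
opening: 0.0647
gripper_force: 25.0
```

```bash
python3 - <<'E'
from h import *
s=robot.read_state();print(s["tool_pos"],s["force"],s["wrist_torque"])
p,R=place(.055,32,.012,.000);rel(p,R)
p,R=place(.055,32,-.002,.000);rel(p,R)
T=pose();print("brick dir",T[:3,:3].T@bx,"down",T[:3,:3].T@[0,0,-1])
E
```

```text
[ 0.53172413 -0.29909157  0.03813156] [-0.30877339  0.17004383 -1.05095384] [0.20911538 0.35531254 0.01507577]
delta [-0.     -0.      0.0004] [ 0.      0.0003 -0.0003]
delta [ 0.0123 -0.0001  0.007 ] [ 0.      0.0003 -0.0003]
brick dir [ 8.83076060e-01 -2.85795076e-04  4.69229785e-01] down [-4.69229769e-01  1.23713939e-04  8.83076106e-01]
```

Call:
move_arm(deltas=[-0.0005, 0, 0.0009, 0, 0, 0, 0.5, -0.0007, 0, 0.0014, 0, 0, 0, 0.5, -0.0007, 0, 0.0014, 0, 0, 0, 0.5])

```text
t: 11.72
tool_pos: [0.5324, -0.2995, 0.0375]
orientation: [2.875, -0.651, 0.719]
force: [-0.0, 1.6, 3.3]
opening: 0.0645
gripper_force: 25.0
```

Call:
move_arm(deltas=[0.0025, 0, 0.0013, 0, 0, 0, 0.5, 0.005, 0, 0.0026, 0, 0, 0, 0.5, 0.0075, 0, 0.004, 0, 0, 0, 0.5, 0.0095, 0, 0.005, 0, 0, 0, 0.5, 0.0095, 0, 0.005, 0, 0, 0, 0.5])

```text
t: 12.35
tool_pos: [0.5397, -0.3028, 0.0358]
orientation: [2.879, -0.651, 0.71]
force: [-24.0, 11.4, 20.8]
opening: 0.0645
gripper_force: 25.0
```

Call:
move_arm(deltas=[-0.001, 0, -0.0012, 0, 0, 0, 0.5, -0.0018, 0, -0.0022, 0, 0, 0, 0.5, -0.0018, 0, -0.0022, 0, 0, 0, 0.5])

```text
t: 12.72
tool_pos: [0.5391, -0.3026, 0.0376]
orientation: [2.876, -0.651, 0.717]
force: [-0.1, 0.1, -1.1]
opening: 0.0649
gripper_force: 25.0
```

Call:
move_arm(deltas=[0.0004, 0, 0.0008, 0, 0, 0, 0.5, 0.0004, 0, 0.001, 0, 0, 0, 0.5, 0.0004, 0, 0.001, 0, 0, 0, 0.5])

```text
t: 13.1
tool_pos: [0.5398, -0.3029, 0.037]
orientation: [2.876, -0.651, 0.717]
force: [-1.9, 0.7, -2.0]
opening: 0.0648
gripper_force: 25.0
```

Call:
move_arm(deltas=[0, 0, 0, 0, 0, 0, 0.74, 0, 0, 0, 0, 0, 0, 0.8, 0, 0, 0, 0, 0, 0, 0.9, 0, 0, 0, 0, 0, 0, 0.97, 0, 0, 0, 0, 0, 0, 0.97])

```text
t: 13.72
tool_pos: [0.5399, -0.303, 0.0372]
orientation: [2.876, -0.651, 0.717]
force: [-0.2, 0.1, 0.6]
opening: 0.0897
gripper_force: 0.0
```

```bash
python3 - <<'E'
from h import *
T=pose()
im,X=look("wrist"); it,Xt=look("top")
save("w5",np.hstack([cv2.resize(im,(400,300)),cv2.resize(it[130:250,270:400],(325,300))]))
B=(X-BC); x=B@bx;y=B@by;z=B[...,2]
for y0 in(.035,.055,.075,-.055):
  for z0 in(.03,.05,.07,.09,.105,.115):
    m=(abs(y-y0)<.008)&(abs(z-z0)<.003)&(x<-.02)&(x>-.11)
    print(y0,z0,m.sum(),np.median(x[m]).round(4) if m.sum() else None)
print("down",T[:3,:3].T@[0,0,-1], robot.read_state()["opening"])
E
```

```text
0.035 0.03 0 None
0.035 0.05 182 -0.0813
0.035 0.07 228 -0.068
0.035 0.09 311 -0.0545
0.035 0.105 446 -0.0443
0.035 0.115 1027 -0.0274
0.055 0.03 0 None
0.055 0.05 160 -0.0819
0.055 0.07 232 -0.0682
0.055 0.09 346 -0.0547
0.055 0.105 469 -0.0445
0.055 0.115 1075 -0.0276
0.075 0.03 0 None
0.075 0.05 179 -0.0814
0.075 0.07 226 -0.0682
0.075 0.09 313 -0.0549
0.075 0.105 450 -0.0445
0.075 0.115 1089 -0.0278
-0.055 0.03 40 -0.0295
-0.055 0.05 23 -0.0296
-0.055 0.07 193 -0.0659
-0.055 0.09 287 -0.0545
-0.055 0.105 406 -0.0457
-0.055 0.115 1327 -0.0294
down [-4.69492856e-01  7.27244633e-05  8.82936268e-01] 0.08993316872094306
```

View pics/w5.png

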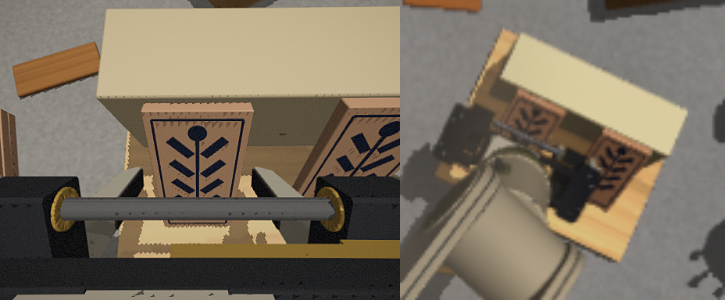

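Call:
move_arm(deltas=[0, 0, -0.015, 0, 0, 0, 0.97, 0, 0, -0.04, 0, 0, 0, 0.97, 0, 0, -0.07, 0, 0, 0, 0.97, 0.02, 0, -0.12, 0, 0, 0, 0.97, 0.04, 0, -0.16, 0, 0, 0, 1, 0.04, 0, -0.16, 0, 0, 0, 1, 0.04, 0, -0.16, 0, 0, 0, 1])

```text
t: 14.7
tool_pos: [0.5038, -0.2857, 0.1967]
orientation: [2.876, -0.651, 0.716]
force: [0.0, -0.7, -0.2]
opening: 0.093
gripper_force: 0.0
```

```bash
python3 - <<'E'
from h import *
print(pose()[:3,3],robot.read_state()["t"]);rel([.615,-.09,.22],tool(-8.3))
E
```

```text
[ 0.50378512 -0.28571125  0.19671981] 14.7
delta [ 0.0251 -0.2245 -0.013 ] [ 0.0732 -0.4845 -0.2945]
```

Call:
move_arm(deltas=[0.005, -0.045, -0.013, 0.0146, -0.097, -0.059, 1, 0.01, -0.09, -0.013, 0.0293, -0.194, -0.118, 1, 0.015, -0.135, -0.013, 0.044, -0.291, -0.177, 1, 0.02, -0.18, -0.013, 0.0586, -0.388, -0.236, 1, 0.0251, -0.2245, -0.013, 0.0732, -0.4845, -0.2945, 1, 0.0251, -0.2245, -0.013, 0.0732, -0.4845, -0.2945, 1, 0.0251, -0.2245, -0.013, 0.0732, -0.4845, -0.2945, 1])

```text
t: 15.58
tool_pos: [0.6142, -0.0901, 0.2179]
orientation: [3.133, -0.227, -0.005]
force: [0.2, 0.3, 0.4]
opening: 0.0928
gripper_force: 0.0
```

```bash
python3 - <<'E'
from h import *
im,X=look("wrist"); T=pose()
c=(.6375,-.0918)
b=rect(grab(X,c,.1,.025,.04));m=rect(grab(X,c,.1,.015,.04));print("blank",b,"w/mid",m,"all",rect(grab(X,c,.1,.006,.04)))
C=np.array([*(b[0]/1000),.030]); a=b[2]-90 if b[2]>45 else b[2]
R=tool(a); print(a,T.round(3)[:3,3])
go([*C[:2],.060],R); go([*C[:2],.0325],R)
B=(X-BC); x=B@bx;y=B@by
E
```

```text
blank (array([654.6, -95.5]), array([ 65.1, 163.3]), 81.57, 4388, 0.0302) w/mid (array([654.4, -96.1]), array([ 66. , 164.1]), 80.6, 4435, 0.0302) all (array([654.4, -96.1]), array([ 66. , 164.1]), 80.6, 4449, 0.0302)
-8.430000000000007 [ 0.614 -0.091  0.219]
delta [ 0.0409 -0.0011  0.1982] [0.0004 0.001  0.0016]
delta [ 0.0409 -0.0011  0.2257] [0.0004 0.001  0.0016]
```

```bash
python3 - <<'E'
from h import *
im,X=look("wrist"); T=pose()
c=(.6375,-.0918)
b=rect(grab(X,c,.078,.025,.035));print("blank",b)
C=b[0]/1000; a=b[2]-90 if b[2]>45 else b[2]
R=tool(a)
go([*C,.060],R); go([*C,.0325],R)
s=robot.read_state();print(s["q"],s["t"])
E
```

```text
blank (array([638.1, -93. ]), array([ 65.2, 129.7]), 81.7, 4344, 0.0302)
delta [ 0.0238 -0.0015  0.1993] [ 0.0004 -0.0005 -0.0012]
delta [ 0.0238 -0.0015  0.2268] [ 0.0004 -0.0005 -0.0012]
[-2.29220907e-01  1.76743040e-01  1.38833689e+00 -3.93155043e-04
  1.57599306e+00  1.48762774e+00] 15.675
```

Call:
move_arm(deltas=[0.0238, -0.0015, 0.05, 0, 0, 0, 1, 0.0238, -0.0015, 0.1, 0, 0, 0, 1, 0.0238, -0.0015, 0.15, 0, 0, 0, 1, 0.0238, -0.0015, 0.19, 0, 0, 0, 1, 0.0238, -0.0015, 0.205, 0, 0, 0, 1, 0.0238, -0.0015, 0.215, 0, 0, 0, 1, 0.0238, -0.0015, 0.222, 0, 0, 0, 1, 0.0238, -0.0015, 0.2253, 0, 0, 0, 1, 0.0238, -0.0015, 0.2253, 0, 0, 0, 1])

```text
t: 16.8
tool_pos: [0.6395, -0.0922, -0.0042]
orientation: [3.133, -0.227, 0.002]
force: [0.2, 0.4, 0.3]
opening: 0.093
gripper_force: 0.0
```

Call:
move_arm(deltas=[0, 0, 0, 0, 0, 0, 0.6, 0, 0, 0, 0, 0, 0, 0.6, 0, 0, 0, 0, 0, 0, 0.6, 0, 0, 0, 0, 0, 0, 0.6], squeeze=15)

```text
t: 17.3
tool_pos: [0.6391, -0.0922, -0.0046]
orientation: [3.133, -0.227, 0.001]
force: [-0.5, 0.8, 1.2]
opening: 0.0652
gripper_force: 15.0
```

Call:
move_arm(deltas=[0, 0, -0.008, 0, 0, 0, 0.6, 0, 0, -0.03, 0, 0, 0, 0.6, 0, 0, -0.07, 0, 0, 0, 0.6, 0, 0, -0.12, 0, 0, 0, 0.6, 0, 0, -0.13, 0, 0, 0, 0.6, 0, 0, -0.13, 0, 0, 0, 0.6])

```text
t: 18.05
tool_pos: [0.6398, -0.0923, 0.127]
orientation: [3.133, -0.227, 0.005]
force: [-0.7, -0.5, -2.1]
opening: 0.0647
gripper_force: 15.0
```

```bash
python3 - <<'E'
from h import *
T=pose()
im,X=look("wrist"); Y=(X-T[:3,3])@T[:3,:3]
m=(Y[...,0]>.015)&(abs(Y[...,0])<.09)&(abs(Y[...,1])<.05)&(Y[...,2]>-.045)&(Y[...,2]<-.02)
q=Y[m];print(len(q),q.min(0),q.max(0),np.median(q[:,2]))
A=np.c_[q[:,:2],np.ones(len(q))];k=np.linalg.lstsq(A,q[:,2],rcond=None)[0];print("plane",k)
for lo,hi in((.02,.06),):
    e=[];f=[]
    for x0 in np.arange(lo,hi,.003):
        r=q[(q[:,0]>=x0)&(q[:,0]<x0+.003)]; e.append((x0+.0015,r[:,1].min()));f.append((x0+.0015,r[:,1].max()))
    e=np.array(e);f=np.array(f)
    print("sides",np.polyfit(*e.T,1),np.polyfit(*f.T,1))
g=[q[(q[:,1]>=y0)&(q[:,1]<y0+.005),0].max() for y0 in np.arange(-.028,.028,.005)];print("end",np.round(g,4))
s=robot.read_state();print(s["opening"],s["gripper_force"],s["force"],s["tool_pos"],s["t"])
print("low tile z",rect(grab(X,(.6375,-.0918),.078,.012,.03)))
E
```

```text
9244 [ 0.01500167 -0.03311025 -0.03808956] [ 0.06381821  0.03224175 -0.02868785] -0.03490116020525473
plane [ 0.00791911 -0.00055182 -0.03518167]
sides [ 0.00095926 -0.03285726] [0.00276918 0.03165658]
end [0.0638 0.0638 0.0638 0.0638 0.0638 0.0638 0.0638 0.0638 0.0638 0.0638
 0.0638 0.0638]
0.06472953761954724 14.999801516532898 [ 0.15656757 -0.69274067 -2.1019903 ] [ 0.63865861 -0.09203006  0.12490607] 18.1
low tile z (array([0., 0.]), array([0., 0.]), 0.0, 0, nan)
  return np.nanmean(a, axis, out=out, keepdims=keepdims)
```

```bash
cat >> h.py <<'E'
NY=5.87
def nestgo(z,n=(.5155,.1755)):
    R=tool(NY); rel(np.array([*n,z])-R@np.array([-.0009,-.0006,0]),R)
E
python3 - <<'E'
from h import *
nestgo(.10)
E
```

```text
delta [-0.1594 -0.2466  0.0249] [ 1.000e-04 -0.000e+00 -2.472e-01]
```

Call:
move_arm(deltas=[-0.027, -0.041, 0, 0, 0, -0.041, 0.6, -0.053, -0.082, 0, 0, 0, -0.082, 0.6, -0.08, -0.123, 0, 0, 0, -0.123, 0.6, -0.106, -0.164, 0, 0, 0, -0.165, 0.6, -0.133, -0.206, 0, 0, 0, -0.206, 0.6, -0.15, -0.235, 0, 0, 0, -0.24, 0.6, -0.1594, -0.2466, 0.01, 0, 0, -0.2472, 0.6, -0.1594, -0.2466, 0.0249, 0, 0, -0.2472, 0.6, -0.1594, -0.2466, 0.0249, 0, 0, -0.2472, 0.6, -0.1594, -0.2466, 0.0249, 0, 0, -0.2472, 0.6])

```text
t: 19.35
tool_pos: [0.517, 0.1737, 0.0997]
orientation: [3.137, 0.158, -0.001]
force: [0.1, 0.2, -1.8]
opening: 0.0647
gripper_force: 15.0
```

```bash
python3 - <<'E'
from h import *
nestgo(.10); T=pose()
im,X=look("wrist"); sat=cv2.cvtColor(im,cv2.COLOR_RGB2HSV)[...,1]
# visible far nest rim: outer far edge & sides in nest frame
u=np.array([np.cos(np.radians(NY)),np.sin(np.radians(NY))]);v=np.array([-u[1],u[0]])
d=X[...,:2]-[.5155,.1755]; s=d@u; w=d@v
m=(sat<60)&(X[...,2]>.027)&(X[...,2]<.038)&(abs(s)<.1)&(abs(w)<.07)&(s>.04)
print(m.sum(),"far s",np.percentile(s[m],[1,99]),"w",np.percentile(w[m],[.5,99.5]),"z",np.median(X[m][:,2]))
S=(s>.05)&m; 
for a in (.04,.06,.075): 
    k=m&(s>a)&(s<a+.01); print(a,k.sum(),w[k].min() if k.sum() else 0,w[k].max() if k.sum() else 0)
k=m&(abs(w)<.02);print("inner far edge",s[k].min() if k.sum() else None, "outer",s[k].max())
nestgo(.010); nestgo(.0)
print(robot.read_state()["q"])
E
```

```text
delta [-0.0004 -0.0013 -0.0003] [ 0.0006  0.0006 -0.0018]
2985 far s [0.04662708 0.08632657] w [-0.05531889  0.05547842] z 0.03222209396150849
0.04 49 -0.055880820124992014 0.05566617431549894
0.06 615 -0.055825175661846145 0.05584831074417114
0.075 1335 -0.05530869700373393 0.05574806621167999
inner far edge 0.06505128697001739 outer 0.08640855829332378
delta [-0.0008 -0.0012  0.0902] [ 0.0004 -0.0004 -0.0017]
delta [-0.0008 -0.0012  0.1002] [ 0.0004 -0.0004 -0.0017]
[ 2.30689493e-01  4.79494219e-02  1.74835005e+00 -4.78988028e-04
  1.34497448e+00  1.70084543e+00]
```

Call:
move_arm(deltas=[-0.0006, -0.0012, 0.03, 0, 0, -0.0015, 0.6, -0.0006, -0.0012, 0.06, 0, 0, -0.0015, 0.6, -0.0006, -0.0012, 0.08, 0, 0, -0.0015, 0.6, -0.0006, -0.0012, 0.088, 0, 0, -0.0015, 0.6, -0.0006, -0.0012, 0.088, 0, 0, -0.0015, 0.6, -0.0006, -0.0012, 0.088, 0, 0, -0.0015, 0.6])

```text
t: 20.15
tool_pos: [0.5173, 0.1761, 0.0135]
orientation: [-3.137, -0.163, -0.004]
force: [1.0, -0.0, -1.9]
opening: 0.0647
gripper_force: 15.0
```

```bash
python3 - <<'E'
from h import *
nestgo(.010); nestgo(.0)
s=robot.read_state();print(s["tool_pos"],s["force"],s["t"])
E
```

```text
delta [-0.0009  0.001   0.0035] [-0.     -0.0023  0.0012]
delta [-0.001   0.001   0.0135] [-0.     -0.0023  0.0012]
[0.51726385 0.17612011 0.01351724] [ 1.03715116 -0.01428634 -1.9121405 ] 20.15
```

Call:
move_arm(deltas=[-0.0009, 0.0007, 0.001, 0, 0, 0, 0.6, -0.0009, 0.0007, 0.003, 0, 0, 0, 0.6, -0.0009, 0.0007, 0.005, 0, 0, 0, 0.6, -0.0009, 0.0007, 0.0065, 0, 0, 0, 0.6, -0.0009, 0.0007, 0.008, 0, 0, 0, 0.6, -0.0009, 0.0007, 0.0095, 0, 0, 0, 0.6, -0.0009, 0.0007, 0.0095, 0, 0, 0, 0.6])

```text
t: 21.02
tool_pos: [0.5152, 0.1752, 0.0025]
orientation: [3.137, 0.163, 0.0]
force: [-0.3, 0.6, -0.8]
opening: 0.065
gripper_force: 15.0
```

Call:
move_arm(deltas=[0.0003, 0.0, 0.001, 0, 0, 0, 0.6, 0.0003, 0.0, 0.002, 0, 0, 0, 0.6, 0.0003, 0.0, 0.003, 0, 0, 0, 0.6, 0.0003, 0.0, 0.003, 0, 0, 0, 0.6])

```text
t: 21.52
tool_pos: [0.5157, 0.1753, 0.0003]
orientation: [3.137, 0.163, 0.0]
force: [-4.6, -0.7, 4.9]
opening: 0.0647
gripper_force: 15.0
```

Call:
move_arm(deltas=[0, 0, -0.0005, 0, 0, 0, 0.75, 0, 0, -0.0005, 0, 0, 0, 0.85, 0, 0, -0.0005, 0, 0, 0, 1, 0, 0, -0.0005, 0, 0, 0, 1, 0, 0, -0.02, 0, 0, 0, 1, 0, 0, -0.06, 0, 0, 0, 1, 0, 0, -0.11, 0, 0, 0, 1, 0, 0, -0.16, 0, 0, 0, 1, 0, 0, -0.2, 0, 0, 0, 1, 0, 0, -0.2, 0, 0, 0, 1, 0, 0, -0.2, 0, 0, 0, 1])

```text
t: 22.9
tool_pos: [0.5155, 0.1753, 0.2002]
orientation: [3.137, 0.163, 0.001]
force: [0.3, 0.5, -0.4]
opening: 0.0928
gripper_force: 0.0
```

```bash
python3 - <<'E'
from h import *
im,X=look("wrist"); sat=cv2.cvtColor(im,cv2.COLOR_RGB2HSV)[...,1]; T=pose()
P=grab(X,(.5155,.1755),.078,.026,.06,sat>60)
print(rect(P)); P=P[P[:,2]>.0335]; k=np.linalg.lstsq(np.c_[P[:,:2]-[.5155,.1755],np.ones(len(P))],P[:,2],rcond=None)[0];print("plane",k)
it,Xt=look("top"); B=Xt-[.5155,.1755,0]
u=np.array([np.cos(np.radians(NY)),np.sin(np.radians(NY)),0]);v=np.array([-u[1],u[0],0]);s=B@u;w=B@v
for n,XX in(("w",X),("t",Xt)):
    B=XX-[.5155,.1755,0]; s=B@u;w=B@v
    m=(abs(s)<.1)&(w>.09)&(w<.24)&(XX[...,2]>.08)&(XX[...,2]<.4)
    for a in np.arange(.08,.28,.02):
        k=m&(abs(XX[...,2]-a)<.01)
        if k.sum(): print(n,round(a,2),k.sum(),"w",w[k].min().round(4),w[k].max().round(4))
s=robot.read_state();print(s["t"],s["tool_pos"],T[:3,:3].round(3).tolist())
E
```

```text
(array([514.3, 176.2]), array([128.7,  66.4]), 6.03, 4660, 0.0353)
plane [-0.00034997  0.00020345  0.03528392]
w 0.08 462 w 0.1031 0.1053
w 0.1 1023 w 0.1041 0.1068
w 0.12 1236 w 0.1052 0.1082
w 0.14 1553 w 0.1063 0.1096
w 0.16 2004 w 0.1078 0.1114
w 0.18 2620 w 0.1089 0.1135
w 0.2 3458 w 0.1104 0.1146
w 0.22 3809 w 0.1117 0.1157
w 0.24 5203 w 0.1128 0.1172
w 0.26 4739 w 0.1135 0.1294
t 0.08 41 w 0.1011 0.1054
t 0.1 70 w 0.1028 0.1075
t 0.12 69 w 0.1051 0.1092
t 0.14 70 w 0.1062 0.1113
t 0.16 75 w 0.1079 0.1119
t 0.18 74 w 0.1096 0.1137
t 0.2 71 w 0.1108 0.1148
t 0.22 76 w 0.1128 0.1171
t 0.24 79 w 0.1145 0.1197
t 0.26 250 w 0.1151 0.1366
23.0 [0.51462865 0.17508435 0.19846201] [[0.995, 0.104, -0.001], [0.104, -0.995, -0.0], [-0.001, 0.0, -1.0]]
```

The blank is seated: level, with its top at 35 mm. The screen sits at about 1.63 rad. Next I'll go over and behind it with closed fingers.

```bash
cat >> h.py <<'E'
U=np.array([np.cos(np.radians(NY)),np.sin(np.radians(NY)),0]);V=np.array([-U[1],U[0],0]);N0=np.array([.5155,.1755,0])
SR=tool(NY+90)
def tipgo(w,z): # tool centre at w, fingertips at height z, tool y along hinge
    p=N0+V*w+np.array([0,0,z-.028]); rel(p,SR); return p
def arc(th,r=.203): return (.112-r*np.cos(th)+.01*np.sin(th)+.0075, .048+r*np.sin(th)+.01*np.cos(th))
E
python3 - <<'E'
from h import *
tipgo(.17,.305); print(arc(1.63))
E
```

```text
delta [ 0.001  -0.1703 -0.0786] [-1.1000e-03  2.0000e-03 -1.5693e+00]
(np.float64(0.14149380576774842), np.float64(0.25005264786151793))
```

Call:
move_arm(deltas=[0, 0, -0.04, 0, 0, -0.15, 0.3, 0, 0, -0.0786, 0, 0, -0.3, 0, 0, -0.01, -0.0786, 0, 0, -0.46, 0, 0, -0.03, -0.0786, 0, 0, -0.63, 0, 0, -0.05, -0.0786, 0, 0, -0.8, 0, 0, -0.075, -0.0786, 0, 0, -0.97, 0, 0, -0.1, -0.0786, 0, 0, -1.14, 0, 0, -0.12, -0.0786, 0, 0, -1.31, 0, 0.001, -0.145, -0.0786, 0, 0, -1.48, 0, 0.001, -0.1703, -0.0786, -0.001, 0.002, -1.569, 0, 0.001, -0.1703, -0.0786, -0.001, 0.002, -1.569, 0, 0.001, -0.1703, -0.0786, -0.001, 0.002, -1.569, 0])

```text
t: 24.5
tool_pos: [0.4985, 0.3441, 0.2771]
orientation: [2.106, 2.33, -0.0]
force: [0.6, -0.2, 0.2]
opening: 0.0004
gripper_force: 0.0
```

```bash
python3 - <<'E'
from h import *
p=tipgo(.165,.25); s=robot.read_state(); print(p,s["tool_pos"],s["opening"],s["q"],s["force"])
w0,z0=arc(1.63)
for t in np.arange(1.63,-.11,-.145):
    w,z=arc(max(t,-.02)); print(round(t,2),"tool x,z shift from (.165,.25):",round(w-.165,4),round(-(z-.25),4))
E
```

```text
delta [-0.0044 -0.0004  0.0552] [ 0.0005  0.0008 -0.0017]
[0.49862517 0.33963482 0.222     ] [0.49853788 0.34412112 0.27714894] 0.0003859896634124326 [ 5.20138207e-01  1.27123454e-01  1.34056830e+00 -9.03802291e-04
  1.67380502e+00  4.19296118e-01] [ 0.57557208 -0.22325321  0.16585201]
1.63 tool x,z shift from (.165,.25): -0.0235 -0.0001
1.48 tool x,z shift from (.165,.25): -0.0529 -0.0011
1.34 tool x,z shift from (.165,.25): -0.0822 0.0021
1.19 tool x,z shift from (.165,.25): -0.1107 0.0095
1.05 tool x,z shift from (.165,.25): -0.1378 0.0209
0.9 tool x,z shift from (.165,.25): -0.163 0.0362
0.76 tool x,z shift from (.165,.25): -0.1858 0.0549
0.61 tool x,z shift from (.165,.25): -0.2055 0.0767
0.47 tool x,z shift from (.165,.25): -0.222 0.1011
0.32 tool x,z shift from (.165,.25): -0.2347 0.1277
0.18 tool x,z shift from (.165,.25): -0.2434 0.1558
0.03 tool x,z shift from (.165,.25): -0.248 0.1849
```

Call:
move_arm(deltas=[-0.0044, 0, 0.02, 0, 0, 0, 0, -0.0044, 0, 0.04, 0, 0, 0, 0, -0.0044, 0, 0.0552, 0, 0, 0, 0, -0.0044, 0, 0.0552, 0, 0, 0, 0])

```text
t: 25.0
tool_pos: [0.4985, 0.3397, 0.2209]
orientation: [2.106, 2.331, -0.002]
force: [-0.6, 0.7, -0.1]
opening: 0.0005
gripper_force: 0.0
```

Call:
move_arm(deltas=[-0.01, 0, 0, 0, 0, 0, 0, -0.02, 0, 0, 0, 0, 0, 0, -0.03, 0, 0, 0, 0, 0, 0, -0.04, 0, 0, 0, 0, 0, 0, -0.053, 0, -0.001, 0, 0, 0, 0, -0.067, 0, 0.0, 0, 0, 0, 0, -0.082, 0, 0.002, 0, 0, 0, 0, -0.096, 0, 0.0055, 0, 0, 0, 0, -0.111, 0, 0.0095, 0, 0, 0, 0, -0.111, 0, 0.0095, 0, 0, 0, 0])

```text
t: 26.25
tool_pos: [0.5105, 0.2283, 0.2127]
orientation: [2.107, 2.329, 0.0]
force: [0.2, 0.7, 0.2]
opening: 0.0002
gripper_force: 0.0
```

```bash
cat >> h.py <<'E'
def ang(cam="scene"):
    im,X=look(cam); B=X-N0; s=B@U;w=B@V;z=X[...,2]
    for a in(.112,.117):pass
    al=np.arctan2(z-.048,.112-w); rr=np.hypot(z-.048,w-.112)
    m=(abs(s)<.124)&(abs(s)>.06)&(rr>.03)&(rr<.21)&(z>.05)&(w<.2)
    h,e=np.histogram(al[m],60,(-.2,2.0)); i=h.argmax(); print(cam,"screen angle ~",np.median(al[m&(abs(al-e[i])<.12)]).round(3),m.sum())
E
python3 - <<'E'
from h import *
ang("scene"); ang("top"); s=robot.read_state(); print(s["tool_pos"],s["force"]); tipgo(*arc(1.19))
E
```

```text
scene screen angle ~ 1.106 1972
top screen angle ~ 1.204 106
[0.5105288  0.22946492 0.21319053] [0.1944327  0.29505685 0.31284911]
delta [-0.0009 -0.0006  0.001 ] [ 0.0013  0.0002 -0.0011]
```

Call:
move_arm(deltas=[-0.013, 0, 0.0055, 0, 0, 0, 0, -0.0271, 0, 0.0114, 0, 0, 0, 0, -0.04, 0, 0.0187, 0, 0, 0, 0, -0.0523, 0, 0.0267, 0, 0, 0, 0, -0.064, 0, 0.0355, 0, 0, 0, 0, -0.0751, 0, 0.0454, 0, 0, 0, 0, -0.0855, 0, 0.056, 0, 0, 0, 0, -0.0948, 0, 0.0672, 0, 0, 0, 0, -0.1113, 0, 0.0916, 0, 0, 0, 0, -0.124, 0, 0.1182, 0, 0, 0, 0, -0.1327, 0, 0.1463, 0, 0, 0, 0, -0.1327, 0, 0.1463, 0, 0, 0, 0])

```text
t: 27.85
tool_pos: [0.5223, 0.0969, 0.0643]
orientation: [-2.105, -2.329, 0.004]
force: [-1.2, 0.4, 0.7]
opening: 0.0008
gripper_force: 0.0
```

```bash
python3 - <<'E'
from h import *
s=robot.read_state(); print(s["tool_pos"],s["force"]); tipgo(*arc(0)); tipgo(*arc(-.02))
E
```

```text
[0.52227085 0.09689918 0.06427583] [-1.16258815  0.37111479  0.70629862]
delta [-0.0046  0.0014  0.0343] [-0.0031  0.0001 -0.0013]
delta [-0.0048  0.0014  0.0383] [-0.0031  0.0001 -0.0013]
```

Call:
move_arm(deltas=[-0.002, 0, 0.01, 0, 0, 0, 0, -0.004, 0, 0.02, 0, 0, 0, 0, -0.0046, 0, 0.028, 0, 0, 0, 0, -0.0047, 0, 0.033, 0, 0, 0, 0, -0.0048, 0, 0.036, 0, 0, 0, 0, -0.0048, 0, 0.036, 0, 0, 0, 0])

```text
t: 28.6
tool_pos: [0.5253, 0.0934, 0.0328]
orientation: [2.104, 2.331, 0.003]
force: [-7.6, -1.5, 16.2]
opening: 0.0005
gripper_force: 8.1
```

```bash
python3 - <<'E'
from h import *
s=robot.read_state(); print(s["tool_pos"],s["force"])
im,X=look("scene"); B=X-N0; s=B@U;w=B@V;z=X[...,2]
for a,b in((-.098,-.082),(-.06,-.03),(0,.03),(.06,.1)):
    m=(w>a)&(w<b)&(abs(s)>.109)&(abs(s)<.122)&(z>.03)&(z<.12); print(a,b,m.sum(),np.median(z[m]) if m.sum() else None)
E
```

```text
[0.5252843  0.09343229 0.03283065] [-7.63818487 -1.50556352 16.23648803]
-0.098 -0.082 49 0.058158928783243365
-0.06 -0.03 82 0.05884745923191286
0 0.03 72 0.05918847048243078
0.06 0.1 49 0.05940051710659405
```

Call:
move_arm(deltas=[0, 0, -0.005, 0, 0, 0, 0, 0, 0, -0.03, 0, 0, 0, 0, 0, 0, -0.08, 0, 0, 0, 0, 0, 0, -0.14, 0, 0, 0, 0, 0, 0, -0.19, 0, 0, 0, 0, 0, 0, -0.19, 0, 0, 0, 0, 0, -0.14, -0.19, 0, 0, 0, 0])

```text
t: 29.52
tool_pos: [0.4626, 0.0867, 0.2174]
orientation: [-2.103, -2.329, 0.004]
force: [-1.5, 0.3, 1.0]
opening: 0.0006
gripper_force: 0.0
```

```bash
python3 - <<'E'
from h import *
st=robot.read_state(); print(st["t"],st["tool_pos"],st["force"])
im,X=look("scene"); B=X-N0; s=B@U;w=B@V;z=X[...,2]
for a,b in((-.098,-.082),(-.06,-.03),(0,.03),(.06,.1)):
    m=(w>a)&(w<b)&(abs(s)>.109)&(abs(s)<.122)&(z>.03)&(z<.12); print(a,b,m.sum(),np.median(z[m]) if m.sum() else None)
it,Xt=look("top"); B=Xt-BC; x=B@bx;y=B@by;zz=B[...,2]
for y0 in(.055,-.062):
  for z0 in(.05,.07,.09,.105):
    m=(abs(y-y0)<.015)&(abs(zz-z0)<.005)&(x<-.02)&(x>-.12); print(y0,z0,m.sum(),np.median(x[m]).round(4) if m.sum() else None)
print("stack",rect(grab(Xt,(.638,-.093),.078,.012,.03)))
save("fin",np.hstack([cv2.resize(im,(400,300)),cv2.resize(it,(400,300))]))
E
```

```text
29.525 [0.46262026 0.08673853 0.21742244] [-1.49754652  0.25648972  1.00910495]
-0.098 -0.082 53 0.05662496116216387
-0.06 -0.03 81 0.058775822763669466
0 0.03 76 0.05874418472340789
0.06 0.1 67 0.059686992560798936
0.055 0.05 27 -0.0829
0.055 0.07 24 -0.0684
0.055 0.09 24 -0.0551
0.055 0.105 40 -0.0422
-0.062 0.05 22 -0.0784
-0.062 0.07 21 -0.0664
-0.062 0.09 24 -0.0549
-0.062 0.105 32 -0.0447
stack (array([637.2, -92.1]), array([ 65.8, 131.9]), 80.33, 762, 0.0203)
```

View pics/fin.png

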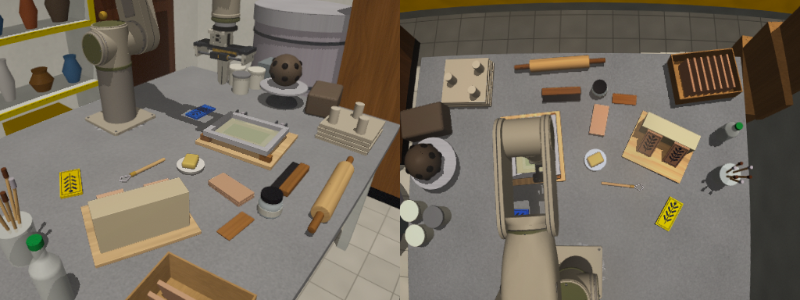

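The final view shows the screen lying level on the jig, both tiles leaning on the brick, the stack down to two tiles, and the arm clear. I'm handing it in.

```bash
python3 -c "
from plant import robot
print(robot.close_job())"
```

```text
the job is handed in; nothing more can be done
None
```

I handed the job in at about 29.5 s: the printed tile leans on the brick at about 34° off upright, clear of the drying tile, the blank was measured level and centred in the nest to about a millimetre before I lowered the screen, the screen is all the way down, and no verdict came back.

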